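Rock the fruit sorter's seesaw gate over and feed the nectarine down the other chute

TASK

The seesaw gate of the wooden fruit sorter is tipped towards the wrong chute: press its raised end down with the fingertips so that it rocks over its pivot and stays tipped the other way. Then push the nectarine off the feed shelf onto the gate with the fingers, so that it rolls down by itself into the chute on that other side, and leave it lying there. Do not lift or carry the nectarine, and do not disturb the mug, the spice jar or the garlic.

Things in the scene. Friction and masses are not known exactly. Their poses are not given: they have to be found in the camera images.
- sorter: Light wooden fruit sorter, fixed, 520 mm wide. Origin on the worktop under the gate's pivot; its x axis points from the gate to the feed shelf (away from the robot, turned up to 0.3 rad), y to the left along the gate, z up. Rear wall at x = 48 to 56 mm, 100 mm high, from |y| = 46 to 258 mm; chute front wall at x = -49 to -57 mm, 80 mm high, from |y| = 102 mm outwards.
- feed_shelf (a point): Centre of the top of the level feed shelf behind the gate, 88 mm above the worktop, at x = 118 mm, y = 0 of the sorter. The shelf runs from x = 48 to 188 mm, is open at both ends, and has a rail along each side, 78 mm clear between them, tops 103 mm above the worktop.
- chute_left (a point): Centre of the floor of the left chute, at sorter y = +177 mm, 29 mm above the worktop. The chute is 96 mm wide in x and slopes down outwards from y = 103 mm (41 mm high) to an end stop at y = 250 mm (floor 17 mm, stop 80 mm high).
- chute_right (a point): The same point of the right chute, at sorter y = -177 mm.
- gate (a joint): Tilt of the steel seesaw gate (rad). Positive: left (+y) end down, feeds the left chute; negative: right end down, feeds the right. Stops at +0.28 and -0.28; starts at either. Top-heavy: it stays at either stop and, pressed past the middle, falls to the other by itself; about 1 N at the raised end moves it. Axle along the sorter's x, 72 mm above the worktop at x = y = 0.
- gate_ball (a point): Centre of the 28 mm ball weight on a stem on the gate's front cheek, 60 mm above the axle, at sorter x = -44 mm, swinging with the gate. The gate is a plank 190 mm long (y), 84 mm wide (x = -42 to +42 mm), 5 mm thick, top 6 mm above the axle; the cheek along its front edge rises 40 mm above the axle.
- gate_left (a point): Point on the top face of the gate's plank, middle of its width, 85 mm left of the axle (10 mm from the left end); a place to press. About 102 mm above the worktop when this end is up, 54 mm when it is down.
- gate_right (a point): The same point at the right end of the gate, 85 mm right of the axle.
- nectarine_center (a point): Centre of the nectarine, a loose round fruit 67 mm across and 62 mm high, about 130 g. It starts on the feed shelf, its centre about 31 mm above the shelf top and 95 to 115 mm behind the axle (sorter x). Pushed along -x of the sorter past the shelf's edge at x = 48 mm it drops 10 mm onto the middle of the gate and rolls to the lower end and on into the chute.
- mug: White mug, 89 mm high, 84 mm across, bystander; origin at the centre of its underside. It stands behind the left chute.
- spice_jar: Spice jar with a red cap, 45 mm across, 106 mm high, bystander; origin at the centre of its underside. It stands behind the right chute.
- garlic: Garlic bulb, 60 mm across, 58 mm high, bystander; origin at the centre of its underside. It lies in front of the sorter.
Not all that is in view belongs to the job. There is more than one size of the part that bears nectarine_center; the job needs the smaller.

How it is judged:
On the way:
1. the gate is rocked over to the other side while the nectarine still lies on the feed shelf (distance of gate_left from where it was at the start of the episode above 0.04 m and (value of joint gate above 0.22 rad or value of joint gate below -0.22 rad) and x of nectarine_center in the frame of sorter above 0.07 m and height (world z) of nectarine_center above 0.1 m), for 0.2 s.
At the end, for the whole second after the job is handed in: The gate lies tipped the other way from its start (more than 0.22 rad, its end moved over 40 mm), and the nectarine lies at rest in the chute on the gate's low side, its centre more than 170 mm sideways of the axle and less than 85 mm above the worktop (((value of joint gate above 0.22 rad and y of nectarine_center in the frame of sorter above 0.17 m) or (value of joint gate below -0.22 rad and y of nectarine_center in the frame of sorter below -0.17 m)) and distance of gate_left from where it was at the start of the episode above 0.04 m and x of nectarine_center in the frame of sorter between -0.05 and 0.05 m and height (world z) of nectarine_center below 0.085 m and linear speed of nectarine below 0.05 m/s); the robot touches nothing.
It fails at once if the nectarine is lifted (centre over 145 mm above the worktop; it starts at 119 mm) (height (world z) of nectarine_center above 0.145 m).
It fails at once if the fingers carry or drag the nectarine into a chute instead of letting it roll (contact force between the fingers and nectarine above 0.5 N and (y of nectarine_center in the frame of sorter above 0.08 m or y of nectarine_center in the frame of sorter below -0.08 m)).
It fails at once if the mug is moved more than 30 mm or tipped (distance of mug from where it was at the start of the episode above 0.03 m or angle between mug's own z axis and vertical above 0.5 rad).
It fails at once if the spice jar is moved more than 30 mm or tipped (distance of spice_jar from where it was at the start of the episode above 0.03 m or angle between spice_jar's own z axis and vertical above 0.5 rad).
It fails at once if the garlic is moved more than 30 mm (distance of garlic from where it was at the start of the episode above 0.03 m).
It also fails if it takes over 51 s, if anything falls off the work surface, if the arm or the gripper's body presses on something with over 40 N, if the wrist force passes 120 N, or if a joint passes its speed limit or range.

ROBOT

A 7-joint arm with a two-finger parallel gripper is mounted at the origin on a cart in front of the work surface, level with it; the furniture and walls round the work are solid. World frame = base frame: x ahead of the robot, y to its left, z up, the work surface at z = 0. Lengths are in m, angles in rad, forces in N, time in s.
With the tool pointing down it reaches from about 0.425 to 1.025 m from the base axis. Payload 9.4 kg.
Tool frame: the origin (TCP) lies between the finger pads; the fingertips stand 11 mm ahead of it and the grasp point (between the pads) lies 8 mm behind it; z points along the fingers, y is the line along which they close (so a half turn about z gives the same grasp; the last joint's range is limited). The gripper opens to 85 mm and grips with 20 to 120 N. Pads are 22 mm wide; open, the fingers measure 114 mm over their backs; the gripper's body (76 mm by 85 mm) begins 54 mm behind the grasp point. The pads swing forward as they close: fully open they stand 13 mm farther back than shut.
Start: joints at [-1.426, 0.599, -0.003, 1.599, 0.002, 0.943, -0.08], TCP at [0.159, 0.707, 0.242] pointing down, gripper open.
Joint ranges: [-2.57, 2.57], [-0.35, 1.97], [-1.29, 1.29], [0.11, 2.56], [-1.05, 4.19], [0.11, 1.86], [-2.63, 2.63]. Speed limits (rad/s): [2.22, 2.22, 3.01, 3.01, 3.14, 3.14, 3.14].

INTERFACE

Orientations are given as a rotation vector (axis times angle).
In Python, from cell import ctrl gives the robot as it stands.
- The arm moves only by the tool move_arm, never from a script. Its argument "increments" is a list of rows, each a list of 7 numbers: the turn, a rotation vector about the tool's x, y, z in units of 2 pi rad (1.0 is 2 pi rad), then the shift along the tool's x, y, z in units of 250 mm (1.0 is 250 mm), then the opening, from 0 (shut) to 1 (fully open). In form: [[wx, wy, wz, dx, dy, dz, grip], ...]. A call has 1 to 8 rows; each row is the pose to reach, as a shift and turn from the pose commanded when the call began, along the tool's axes at that moment, turning the shorter way round; what a row does not reach only later rows make up. A row lasts 1/10 s, in which the tool goes at most 50 mm and 8.59 degrees, less where a joint would pass 70% of its speed; a pose out of reach is approached as far as the arm can. A call with a number of a shift or a turn outside -1 to 1 is refused whole. A call with a gripper value outside its range is refused whole. The fingers move at their own pace and stop on an object; "squeeze" is the grip in N (left out, the last holds). Time passes only in rows, so rows that repeat a pose let the fingers close. It gives the time, the measured TCP pose, the force, the opening and the grip force at its end, in the units of the state.
- ctrl.sense(): the state, without advancing time (a new reading comes with each control period).
- ctrl.get_image(name): name is "scene" or "top" or "wrist"; returns a dict with "img" (400x640x3 uint8, blue, green, red), "fovy" (degrees; the focal length in pixels is half the picture's height over the tangent of half this angle, whatever the lens; pixels are square), "cx", "cy" (the principal point, pixels), "k1" (the pictures are not rectified: a ray, as slopes to the right and down, at radius r is drawn at 1 + k1 r^2 times it, then the intrinsics apply), "T" (4x4, takes a point from camera to world coordinates). Camera axes: x right, y up, looking along -z (the intrinsics and any distortion apply to the point x, -y, -z); pixel columns grow to the right and rows downward; lengths in m; the calibration is good to about 2 mm. A picture is of the moment at which its call begins. There is no depth.
- ctrl.sign_off(): hands the job in; it is judged then, once.
The state is a dict: "t": time; "qpos": joint angles; "qvel": joint speeds; "joint_torque": joint torques, N m; "eef_pos": TCP position; "orientation": TCP orientation; "contact_force": force on the tool from outside, world axes, zero at the start; "ft_torque": the same for the moment, N m; "finger_gap": finger opening in m; "gripper_force": force on a finger pad.
Only numpy, scipy, OpenCV 4.12 (cv2) and the standard library are available. Lean on these libraries where they do the work, as an engineer would, in place of code of your own. Each camera call takes 0.05 s, during which the arm holds its last target. There are 200 camera calls.

## Working session

There is one attempt and no reset: what is moved stays moved. The work goes in short steps, Python scripts to look and compute and a tool call to move; the robot and the scene stay as the last step left them, time stands still between calls to the robot, and variables do not carry over. Pictures are saved under pics/ and viewed, at most 10 in all, crops included, and the job is handed in when it is done.

Besides the shell and the picture viewer there is one more tool, called after "Request:" as name([rows], argument=value, ...), one row to a line, values as JSON. move_arm: Moves the arm, as the interface text tells. Shifts and turns lie within -1 to 1; 1 stands for 250 mm of shift or 2 pi rad of turn. Its arguments: {"type":"object","properties":{"increments":{"type":"array","items":{"type":"array","items":{"type":"number"}}},"squeeze":{"type":"number"}},"required":["increments"]}

```bash
mkdir -p pics
cat > h.py <<'E'
import numpy as np, cv2
from cell import ctrl
def grab(n,f):
    d=ctrl.get_image(n); cv2.imwrite(f'pics/{f}.png',d['img'])
    np.save(f'pics/{f}.npy',{k:v for k,v in d.items()},allow_pickle=True); return d
def load(f): return np.load(f'pics/{f}.npy',allow_pickle=True).item()
def K(d):
    f=200/np.tan(np.radians(d['fovy'])/2); return np.array([[f,0,d['cx']],[0,f,d['cy']],[0,0,1.]]),np.array([d['k1'],0,0,0,0.])
def ray(d,u,v):
    k,D=K(d); p=cv2.undistortPoints(np.array([[[u,v]]],float),k,D)[0,0]
    T=np.array(d['T']); return T[:3,3],T[:3,:3]@np.array([p[0],-p[1],-1])
def atz(d,u,v,z):
    o,r=ray(d,u,v); return o+r*(z-o[2])/r[2]
def proj(d,P):
    k,D=K(d); T=np.array(d['T']); q=(np.atleast_2d(P)-T[:3,3])@T[:3,:3]; q=q*[1,-1,-1]
    return cv2.projectPoints(q,np.zeros(3),np.zeros(3),k,D)[0][:,0]
E
python3 - <<'E'
from h import *
for n in('scene','top'):
    d=grab(n,n+'1'); print(n,d['fovy'],d['k1'],np.round(d['T'],3).tolist())
s=ctrl.sense(); print(s['t'],s['eef_pos'],s['orientation'],s['finger_gap'])
E
```

```text
scene 54.79277709064188 -0.09671288073787151 [[-0.788, 0.481, -0.385, 0.154], [-0.616, -0.612, 0.496, 0.437], [0.003, 0.628, 0.778, 0.785], [0.0, 0.0, 0.0, 1.0]]
top 44.30036416510705 -0.06754682262990816 [[-0.027, 0.975, -0.223, 0.27], [-1.0, -0.026, 0.004, -0.028], [-0.002, 0.223, 0.975, 1.126], [0.0, 0.0, 0.0, 1.0]]
0.1 [0.15940204 0.70682727 0.24149222] [-3.47595928e-01 -3.12225195e+00  2.25441991e-03] 0.08545912041491743
```

View pics/scene1.png

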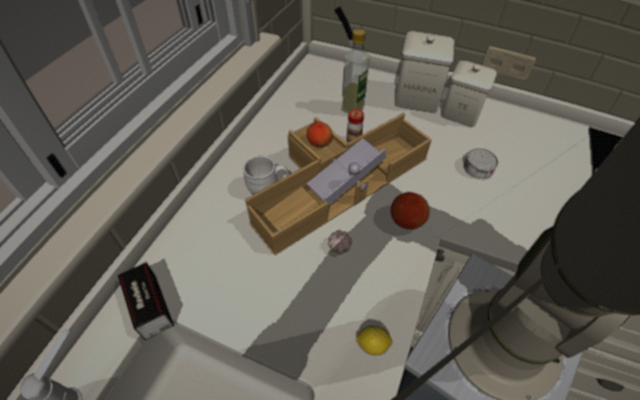

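View pics/top1.png

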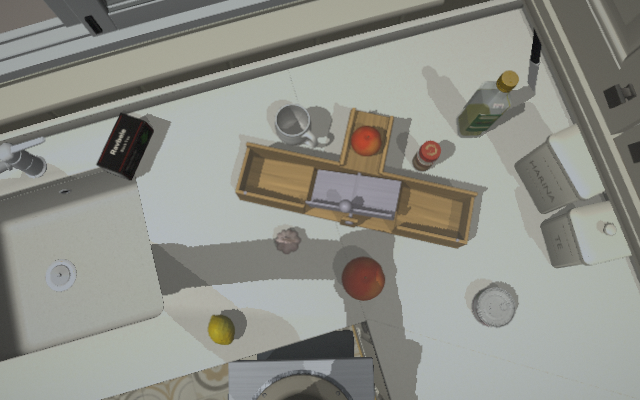

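The top view shows two red fruits: the small one on the feed shelf at (367,140), and a larger one on the worktop at (363,278). The small one fits, since it is on the shelf and smaller. The mug is at (293,122), the jar at (428,153), the garlic at (287,240) and the gate around (355,192). I'll enlarge a crop to confirm.

Run:
```python
from h import *
d=load('top1'); c=d['img'][95:255,230:490]; cv2.imwrite('pics/c1.png',cv2.convertScaleAbs(cv2.resize(c,None,fx=3,fy=3,interpolation=cv2.INTER_CUBIC),alpha=1.4))
```

```text
(no output)
```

View pics/c1.png

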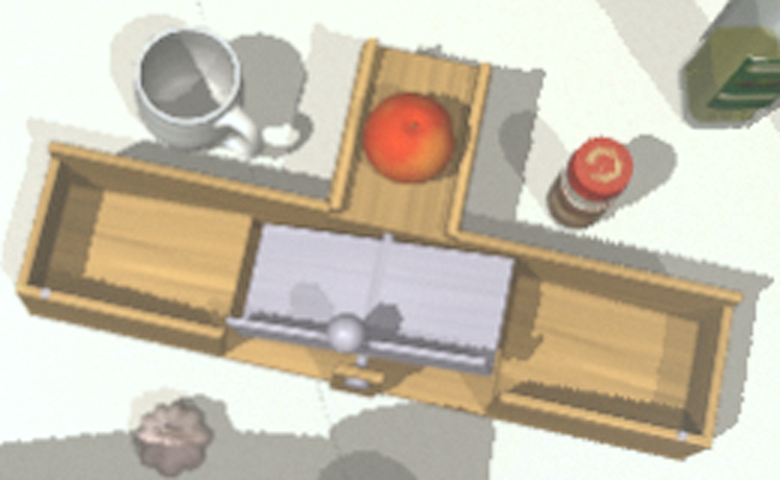

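```bash
cat > fit.py <<'E'
from h import *
from scipy.optimize import least_squares
d=load('top1')
P=np.array([[56,258,100],[56,-258,100],[188,39,103],[188,-39,103],[-57,258,80],[-57,-258,80]])/1e3
px=np.array([[52,143],[742,296],[378,41],[480,64],[20,292],[710,447]])/3+[230,95]
def S(p,Q):
    c,s=np.cos(p[2]),np.sin(p[2]); Q=np.atleast_2d(Q); return Q@np.array([[c,s,0],[-s,c,0],[0,0,1]])+[p[0],p[1],0]
r=least_squares(lambda p:(proj(d,S(p,P))-px).ravel(),[.6,-.1,0],loss='soft_l1')
if __name__=='__main__':
    print(r.x, np.round((proj(d,S(r.x,P))-px),1).tolist())
    for a in(.28,-.28):
        R=lambda y,z,x:[x,y*np.cos(a)+z*np.sin(a),.072-y*np.sin(a)+z*np.cos(a)]
        Q=np.array([R(0,.06,-.044),R(.095,.006,.042),R(-.095,.006,.042),R(.095,.04,-.042),R(-.095,.04,-.042)])
        print(a,np.round((proj(d,S(r.x,Q))-[230,95])*3).tolist())
    n=atz(d,230+411/3,95+137/3,.119);print('nect',n)
    c,s=np.cos(r.x[2]),np.sin(r.x[2]);e=n[:2]-r.x[:2];print('in sorter',c*e[0]+s*e[1],-s*e[0]+c*e[1])
    for nm,u,v,z in(('mug',189,75,.089),('jar',604,160,.106),('garlic',172,438,.03)):
        e=atz(d,230+u/3,95+v/3,z); f=e[:2]-r.x[:2];print(nm,e,c*f[0]+s*f[1],-s*f[0]+c*f[1])
    for q in([.188,0,.2],[0,.085,.2],[0,-.085,.2],[0,0,.2],[.118,0,.088]):print(q,S(r.x,q))
E
python3 fit.py
```

```text
[ 0.50302429 -0.12830617 -0.25278957] [[-1.1, -0.4], [0.8, -0.1], [0.1, -0.8], [0.5, -1.0], [-2.4, 0.9], [0.5, 1.7]]
0.28 [[345.0, 337.0], [263.0, 226.0], [513.0, 262.0], [225.0, 321.0], [485.0, 363.0]]
-0.28 [[392.0, 348.0], [269.0, 208.0], [505.0, 280.0], [256.0, 312.0], [504.0, 383.0]]
nect [ 0.61183703 -0.15559553  0.119     ]
in sorter 0.11217973289298981 0.0007926379101841283
mug [0.67526409 0.00403389 0.089     ] 0.13366673681375157 0.1712122766207243
jar [ 0.59520246 -0.29707539  0.106     ] 0.1314587756286607 -0.1403511871859424
garlic [0.41087871 0.02378774 0.03      ] -0.1272566322264131 0.12421398763697436
[0.188, 0, 0.2] [[ 0.68504937 -0.17532607  0.2       ]]
[0, 0.085, 0.2] [[ 0.52428329 -0.0460076   0.2       ]]
[0, -0.085, 0.2] [[ 0.48176529 -0.21060474  0.2       ]]
[0, 0, 0.2] [[ 0.50302429 -0.12830617  0.2       ]]
[0.118, 0, 0.088] [[ 0.61727407 -0.15781866  0.088     ]]
```

The fit residual is about 1 px. The small fruit measures at sorter (112, 1) mm and within the stated range, so it is the nectarine. The ball projects to the +0.28 position, so the left end is down. I therefore press the right end down to feed the right chute.

```bash
cat > go.py <<'E'
import sys
from fit import *
from scipy.spatial.transform import Rotation as R
def go(sx,sy,z,frm=None):  # sorter xy, tcp z ; prints row (from measured pose)
    s=ctrl.sense(); p=s['eef_pos'] ; T=R.from_rotvec(s['orientation'])
    g=S(r.x,[sx,sy,z])[0]; c,n=np.cos(r.x[2]),np.sin(r.x[2])
    X=np.array([-c,-n,0]);Y=np.array([-n,c,0]); G=R.from_matrix(np.c_[X,Y,np.cross(X,Y)])
    print(sx,sy,z,'world',g.round(3),'rot',((T.inv()*G).as_rotvec()/2/np.pi).round(4),'sh',(T.inv().apply(g-p)/.25).round(4))
if __name__=='__main__':
    s=ctrl.sense();e=s['eef_pos']-np.r_[r.x[:2],0];c,n=np.cos(r.x[2]),np.sin(r.x[2])
    print(round(s['t'],2),'tcp sorter',round(c*e[0]+n*e[1],4),round(-n*e[0]+c*e[1],4),round(e[2],4),'F',s['contact_force'],'gap',s['finger_gap'])
    for a in sys.argv[1:]: go(*map(float,a.split(',')))
E
python3 go.py 0,0.4,.242 0,-.09,.242
```

```text
0.1 tcp sorter -0.5416 0.7226 0.2415 F [ 0.21344062  0.44314707 -0.11216202] gap 0.08545912041491743
0.0 0.4 0.242 world [0.603 0.259 0.242] rot [-0.0002  0.      0.0049] sh [-2.1252e+00 -1.3572e+00  1.0000e-04]
0.0 -0.09 0.242 world [ 0.481 -0.215  0.242] rot [-0.0002  0.      0.0049] sh [-2.0643e+00 -3.3163e+00  2.9000e-03]
```

Request:
move_arm([
  [0,0,0.005,-1,-0.75,0,0],
  [0,0,0.005,-1,-0.75,0,0],
  [0,0,0.005,-1,-0.75,0,0],
  [0,0,0.005,-1,-0.75,0,0],
  [0,0,0.005,-1,-0.75,0,0],
  [0,0,0.005,-1,-0.75,0,0],
  [0,0,0.005,-1,-0.75,0,0],
])

```text
t: 0.8
eef_pos: [0.3664, 0.4638, 0.2422]
orientation: [0.408, 3.113, -0.004]
contact_force: [0.4, 0.1, -0.0]
finger_gap: -0.0002
gripper_force: 0.0
```

Request:
move_arm([
  [0,0,0,-0.9,-1,0,0],
  [0,0,0,-0.9,-1,0,0],
  [0,0,0,-0.9,-1,0,0],
  [0,0,0,-0.9,-1,0,0],
  [0,0,0,-0.9,-1,0,0],
  [0,0,0,-0.9,-1,0,0],
  [0,0,0,-0.9,-1,0,0],
  [0,0,0,-0.9,-1,0,0],
])

```text
t: 1.6
eef_pos: [0.5194, 0.1657, 0.2422]
orientation: [0.408, 3.114, -0.003]
contact_force: [0.7, 0.8, 0.3]
finger_gap: -0.0
gripper_force: 0.0
```

Request:
move_arm([
  [0,0,0,-0.15,-1,0,0],
  [0,0,0,-0.15,-1,0,0],
  [0,0,0,-0.15,-1,0,0],
  [0,0,0,-0.15,-1,0,0],
  [0,0,0,-0.15,-1,0,0],
  [0,0,0,-0.15,-1,0,0],
  [0,0,0,-0.15,-1,0,0],
])

```text
t: 2.3
eef_pos: [0.4909, -0.081, 0.2423]
orientation: [-0.401, -3.116, -0.0]
contact_force: [0.3, 0.4, 0.4]
finger_gap: -0.0001
gripper_force: 0.0
```

```bash
python3 go.py 0,-.09,.16 0,-.09,.08
```

```text
2.3 tcp sorter -0.0236 0.0428 0.2423 F [0.28676008 0.43592627 0.39143973] gap -9.799770072003224e-05
0.0 -0.09 0.16 world [ 0.481 -0.215  0.16 ] rot [ 0.     -0.     -0.0005] sh [-0.0959 -0.5308  0.329 ]
0.0 -0.09 0.08 world [ 0.481 -0.215  0.08 ] rot [ 0.     -0.     -0.0005] sh [-0.0959 -0.5309  0.649 ]
```

Request:
move_arm([
  [0,0,0,-0.096,-0.53,0,0],
  [0,0,0,-0.096,-0.53,0,0],
  [0,0,0,-0.096,-0.53,0,0],
  [0,0,0,-0.096,-0.53,0.15,0],
  [0,0,0,-0.096,-0.53,0.3,0],
  [0,0,0,-0.096,-0.53,0.3,0],
  [0,0,0,-0.096,-0.53,0.3,0],
])

```text
t: 3.0
eef_pos: [0.4816, -0.213, 0.1673]
orientation: [-0.392, -3.115, -0.001]
contact_force: [-0.1, -0.2, -0.7]
finger_gap: 0.0001
gripper_force: 0.0
```

```bash
python3 go.py 0,-.088,.08; python3 -c "
from h import *
d=grab('top','t2');cv2.imwrite('pics/c2.png',cv2.convertScaleAbs(cv2.resize(d['img'][95:255,230:490],None,fx=3,fy=3),alpha=1.4))"
```

```text
3.0 tcp sorter 0.0005 -0.0873 0.1673 F [-0.07668395 -0.18311052 -0.69986868] gap 5.178117808451547e-05
0.0 -0.088 0.08 world [ 0.481 -0.214  0.08 ] rot [ 0.0001 -0.0003  0.0003] sh [ 0.0013 -0.003   0.3493]
```

View pics/c2.png

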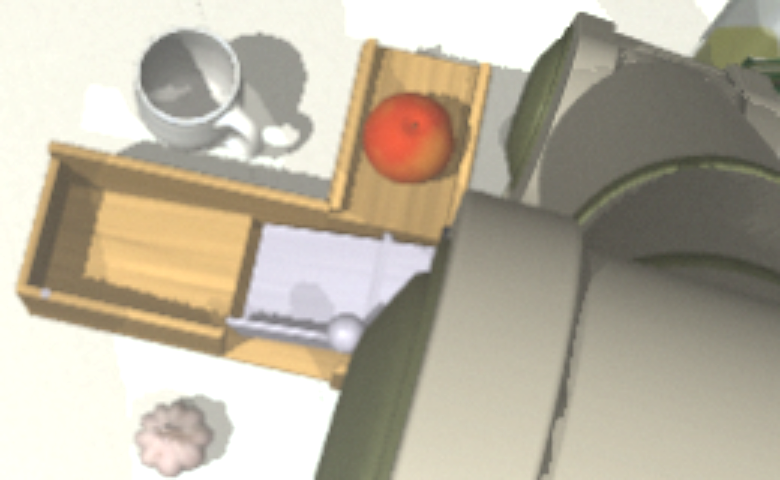

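The gate is still tipped left, and the nectarine at (411,137) hasn't moved. The arm hides the right end.

Request:
move_arm([
  [0,0,0,0,0,0.08,0],
  [0,0,0,0,0,0.15,0],
  [0,0,0,0,0,0.19,0],
  [0,0,0,0,0,0.23,0],
  [0,0,0,0,0,0.27,0],
  [0,0,0,0,0,0.31,0],
  [0,0,0,0,0,0.34,0],
  [0,0,0,0,0,0.37,0],
])

```text
t: 3.85
eef_pos: [0.4811, -0.2148, 0.0742]
orientation: [-0.397, -3.116, -0.0]
contact_force: [-0.8, 0.1, 0.5]
finger_gap: 0.0003
gripper_force: 0.0
```

Request:
move_arm([
  [0,0,0,0,0,0,0],
  [0,0,0,0,0,0,0],
  [0,0,0,0,0,-0.1,0],
  [0,0,0,0,0,-0.2,0],
  [0,0,0,0,0,-0.4,0],
  [0,0,0,0,0,-0.55,0],
  [0,0,0,0,0,-0.6,0],
  [0,0,0,0,0,-0.6,0],
])

```text
t: 4.65
eef_pos: [0.4819, -0.2151, 0.2269]
orientation: [0.396, 3.112, -0.001]
contact_force: [-0.0, -0.4, -1.0]
finger_gap: 0.0003
gripper_force: 0.0
```

```bash
python3 go.py .175,0,.23 .175,0,.111 .055,0,.111; python3 -c "
from h import *
d=grab('top','t3');cv2.imwrite('pics/c3.png',cv2.convertScaleAbs(cv2.resize(d['img'][95:255,230:490],None,fx=3,fy=3),alpha=1.4))"
```

```text
4.65 tcp sorter 0.0012 -0.0893 0.2269 F [-0.03763042 -0.40932283 -1.00483697] gap 0.00026664201481869384
0.175 0.0 0.23 world [ 0.672 -0.172  0.23 ] rot [-0.      0.0007 -0.0001] sh [-0.6949  0.3576 -0.0094]
0.175 0.0 0.111 world [ 0.672 -0.172  0.111] rot [-0.      0.0007 -0.0001] sh [-0.6928  0.3577  0.4665]
0.055 0.0 0.111 world [ 0.556 -0.142  0.111] rot [-0.      0.0007 -0.0001] sh [-0.2128  0.3574  0.4644]
```

View pics/c3.png

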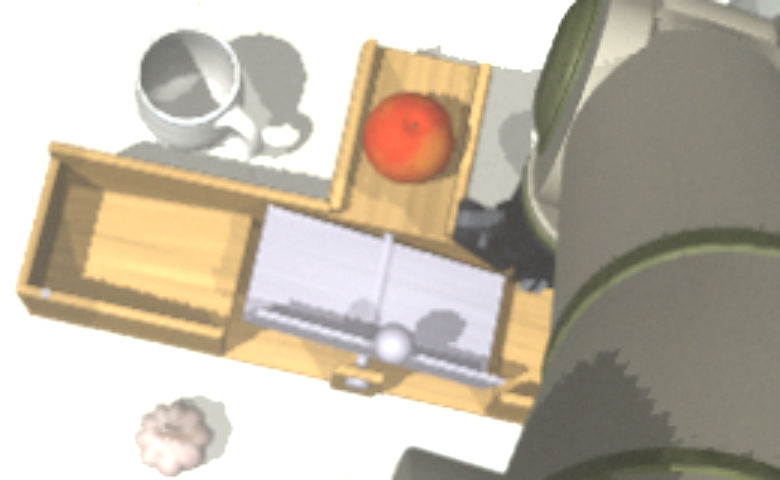

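The ball is now at (392,343), which matches −0.28: the gate is tipped right. The nectarine is still on the shelf at (411,137). Next I go behind it.

Request:
move_arm([
  [0,0,0,-0.71,0.357,0,0],
  [0,0,0,-0.71,0.357,0,0],
  [0,0,0,-0.71,0.357,0,0],
  [0,0,0,-0.71,0.357,0,0],
  [0,0,0,-0.71,0.357,0,0],
  [0,0,0,-0.71,0.357,0,0],
])

```text
t: 5.3
eef_pos: [0.6749, -0.1718, 0.2213]
orientation: [-0.394, -3.112, -0.0]
contact_force: [-0.3, -0.3, -0.6]
finger_gap: -0.0002
gripper_force: 0.0
```

```bash
python3 go.py .178,0,.111 .055,0,.111
```

```text
5.3 tcp sorter 0.1773 0.0009 0.2213 F [-0.31567466 -0.27036596 -0.64264358] gap -0.00018153550781618806
0.178 0.0 0.111 world [ 0.675 -0.173  0.111] rot [-0.0001 -0.0007  0.0002] sh [-0.0046 -0.0032  0.4412]
0.055 0.0 0.111 world [ 0.556 -0.142  0.111] rot [-0.0001 -0.0007  0.0002] sh [ 0.4874 -0.0027  0.4434]
```

Request:
move_arm([
  [0,0,0,0,-0.003,0.15,0],
  [0,0,0,0,-0.003,0.28,0],
  [0,0,0,0,-0.003,0.36,0],
  [0,0,0,0,-0.003,0.41,0],
  [0,0,0,0,-0.003,0.44,0],
  [0,0,0,0,-0.003,0.44,0],
])

```text
t: 5.9
eef_pos: [0.6743, -0.1739, 0.114]
orientation: [-0.397, -3.115, 0.0]
contact_force: [-1.8, -0.5, 0.2]
finger_gap: -0.0002
gripper_force: 0.0
```

```bash
python3 go.py .1,0,.112 .06,0,.112;  python3 -c "
from h import *
d=grab('scene','t4');cv2.imwrite('pics/c4.png',cv2.convertScaleAbs(cv2.resize(d['img'][80:260,220:460],None,fx=3,fy=3),alpha=1.4))"
```

```text
5.9 tcp sorter 0.1772 -0.0013 0.114 F [-1.7937807  -0.45584432  0.18139455] gap -0.00017646467907460832
0.1 0.0 0.112 world [ 0.6   -0.153  0.112] rot [-0.     -0.0002 -0.0002] sh [0.3088 0.0048 0.0085]
0.06 0.0 0.112 world [ 0.561 -0.143  0.112] rot [-0.     -0.0002 -0.0002] sh [0.4688 0.0047 0.0088]
```

View pics/c4.png

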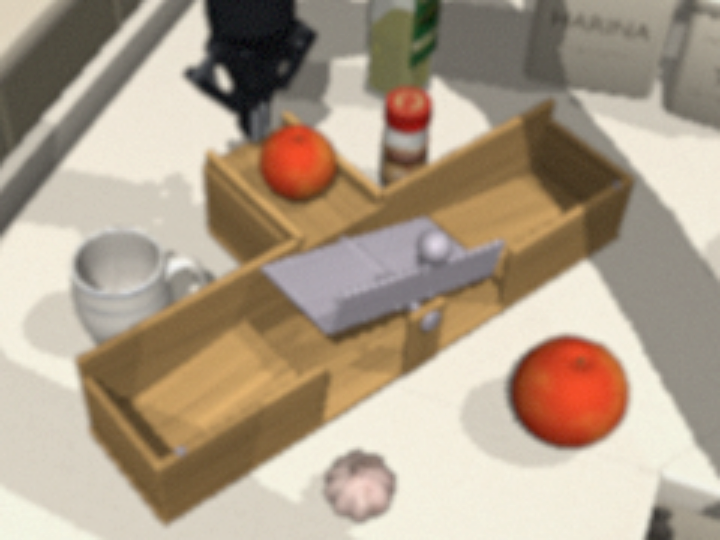

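The shut fingers stand behind the nectarine at (258,125) in the crop. The gate is right end down and nothing else has been disturbed. Push gently along −x of the sorter.

Request:
move_arm([
  [0,0,0,0.03,0.005,0,0],
  [0,0,0,0.06,0.005,0,0],
  [0,0,0,0.085,0.005,0,0],
  [0,0,0,0.11,0.005,0,0],
  [0,0,0,0.135,0.005,0,0],
  [0,0,0,0.16,0.005,0,0],
  [0,0,0,0.185,0.005,0,0],
  [0,0,0,0.21,0.005,0,0],
])

```text
t: 6.75
eef_pos: [0.6242, -0.1591, 0.1149]
orientation: [0.397, 3.116, -0.0]
contact_force: [0.9, -0.0, 0.1]
finger_gap: -0.0
gripper_force: 0.6
```

Request:
move_arm([
  [0,0,0,0.025,0,0,0],
  [0,0,0,0.05,0,0,0],
  [0,0,0,0.075,0,0,0],
  [0,0,0,0.1,0,0,0],
  [0,0,0,0.12,0,0,0],
  [0,0,0,0.14,0,0,0],
  [0,0,0,0.14,0,0,0],
])

```text
t: 7.45
eef_pos: [0.5896, -0.1502, 0.1147]
orientation: [-0.397, -3.115, -0.0]
contact_force: [0.8, -0.6, -0.4]
finger_gap: 0.0001
gripper_force: 0.0
```

```bash
python3 go.py .07,0,.112;  python3 -c "
from h import *
d=grab('scene','t5');cv2.imwrite('pics/c5.png',cv2.convertScaleAbs(cv2.resize(d['img'][80:260,220:460],None,fx=3,fy=3),alpha=1.4))"
```

```text
7.45 tcp sorter 0.0893 0.0005 0.1147 F [ 0.84638602 -0.60687596 -0.40906363] gap 0.00010049682619670446
0.07 0.0 0.112 world [ 0.571 -0.146  0.112] rot [-0.     -0.0002 -0.0001] sh [ 0.077  -0.0019  0.0107]
```

View pics/c5.png

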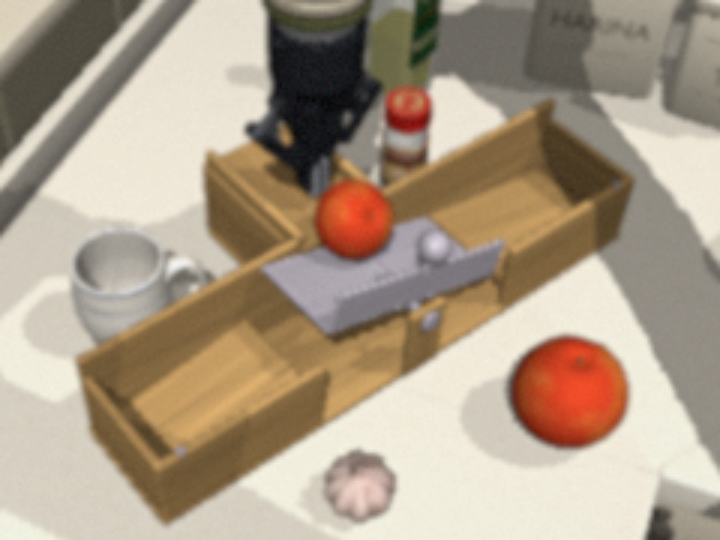

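The nectarine, at (354,218) in the crop, is right at the shelf's edge over the gate. A little more pushing should do it.

Request:
move_arm([
  [0,0,0,0.025,0,0,0],
  [0,0,0,0.05,0,0,0],
  [0,0,0,0.075,0,0,0],
  [0,0,0,0.1,0,0,0],
  [0,0,0,0.1,0,0,0],
  [0,0,0,0.1,0,0,0],
])

```text
t: 8.1
eef_pos: [0.5665, -0.1441, 0.115]
orientation: [0.397, 3.116, -0.0]
contact_force: [0.4, 0.1, -0.1]
finger_gap: -0.0001
gripper_force: 0.0
```

Request:
move_arm([
  [0,0,0,-0.1,0,0,0],
  [0,0,0,-0.2,0,0,0],
  [0,0,0,-0.3,0,0,0],
  [0,0,0,-0.3,0,0,0],
  [0,0,0,-0.3,0,0,0],
  [0,0,0,-0.3,0,0,0],
])

```text
t: 8.7
eef_pos: [0.6381, -0.1628, 0.1145]
orientation: [-0.397, -3.115, -0.0]
contact_force: [-0.4, 0.3, 0.2]
finger_gap: 0.0001
gripper_force: 0.0
```

```bash
python3 go.py .07,0,.112;  python3 -c "
from h import *
d=grab('scene','t6');cv2.imwrite('pics/c6.png',cv2.convertScaleAbs(cv2.resize(d['img'][80:260,220:460],None,fx=3,fy=3),alpha=1.4))"
```

```text
8.7 tcp sorter 0.1394 0.0004 0.1145 F [-0.40701026  0.34474283  0.17974754] gap 7.814654936667557e-05
0.07 0.0 0.112 world [ 0.571 -0.146  0.112] rot [-0.     -0.0002 -0.0001] sh [ 0.2774 -0.0018  0.0105]
```

View pics/c6.png

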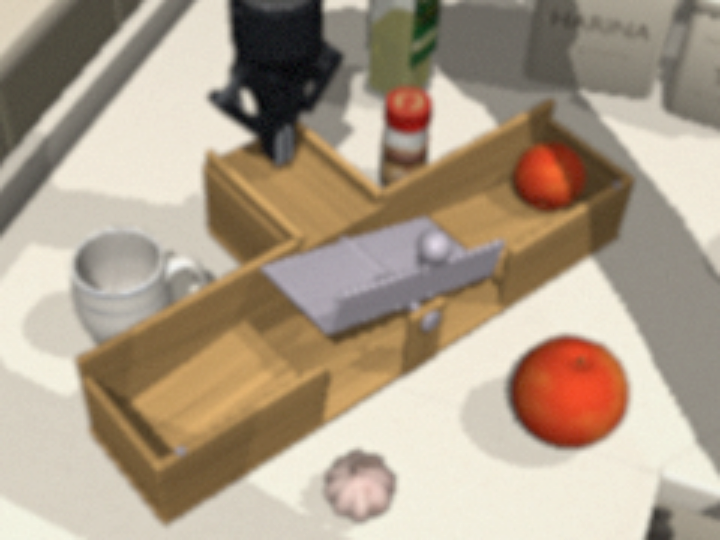

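The nectarine is in the right chute at (549,176) and the gate is still tipped right. I'll lift the fingers clear, let the fruit settle, and check that it is at rest.

Request:
move_arm([
  [0,0,0,0,0,-0.2,0],
  [0,0,0,0,0,-0.4,0],
  [0,0,0,0,0,-0.5,0],
  [0,0,0,0,0,-0.5,0],
  [0,0,0,0,0,-0.5,0],
  [0,0,0,0,0,-0.5,0],
  [0,0,0,0,0,-0.5,0],
  [0,0,0,0,0,-0.5,0],
])

```text
t: 9.55
eef_pos: [0.6386, -0.1628, 0.2386]
orientation: [-0.396, -3.115, -0.0]
contact_force: [0.9, 0.8, 1.1]
finger_gap: 0.0001
gripper_force: 0.0
```

Request:
move_arm([
  [0,0,0,0,0,0,0],
  [0,0,0,0,0,0,0],
  [0,0,0,0,0,0,0],
  [0,0,0,0,0,0,0],
  [0,0,0,0,0,0,0],
  [0,0,0,0,0,0,0],
  [0,0,0,0,0,0,0],
  [0,0,0,0,0,0,0],
])

```text
t: 10.35
eef_pos: [0.6391, -0.1629, 0.2398]
orientation: [0.397, 3.116, -0.0]
contact_force: [0.8, 1.1, -0.7]
finger_gap: -0.0001
gripper_force: 0.0
```

```bash
cat > chk.py <<'E'
from fit import *
import sys
def cen(d):
    i=d['img'][80:260,220:460]; h=cv2.cvtColor(i,cv2.COLOR_BGR2HSV)
    m=((h[...,0]<12)|(h[...,0]>172))&(h[...,1]>150)&(h[...,2]>70)
    n,l,s,c=cv2.connectedComponentsWithStats(m.astype('uint8'))
    for k in range(1,n):
        if s[k,4]>150:
            u,v=c[k]+[220,80]; e=atz(d,u,v,.055)[:2]-r.x[:2]; C,N=np.cos(r.x[2]),np.sin(r.x[2])
            print(s[k,4],u.round(2),v.round(2),'sorter',(C*e[0]+N*e[1]).round(3),(-N*e[0]+C*e[1]).round(3))
for n in 'abcd': cen(grab('scene','s'+n)); print()
print(ctrl.sense()['t'],ctrl.sense()['contact_force'])
E
python3 chk.py
```

```text
157 355.22 116.32 sorter 0.164 -0.175
420 403.31 137.95 sorter 0.011 -0.222
1033 409.58 210.33 sorter -0.177 -0.051

155 355.27 116.4 sorter 0.163 -0.175
418 403.34 137.97 sorter 0.011 -0.222
1035 409.56 210.31 sorter -0.177 -0.051

154 355.3 116.42 sorter 0.163 -0.175
421 403.29 137.9 sorter 0.012 -0.222
1032 409.52 210.3 sorter -0.177 -0.051

152 355.3 116.53 sorter 0.163 -0.175
418 403.29 137.95 sorter 0.011 -0.222
1034 409.6 210.33 sorter -0.177 -0.051

10.55 [-0.06685425  0.0913372   0.77863373]
```

At rest at sorter (11, −222) mm, in the right chute. Handing in.

```bash
python3 -c "
from cell import ctrl
print(ctrl.sign_off())"
```

```text
the job is handed in; nothing more can be done
None
```

I rocked the gate to the right and pushed the nectarine onto it; it rolled into the right chute and lies at rest there, with the mug, spice jar and garlic undisturbed, and I handed the job in at about 10.6 s (no verdict was returned).

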